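# Close the modelling case by tucking its cover under the lip

### The arm

A 6-joint arm with a two-finger parallel gripper is mounted at the origin on the work surface. World frame = base frame: x ahead of the robot, y to its left, z up, the work surface at z = 0. Lengths are in mm, angles in rad, forces in N, time in s.
With the tool pointing down it reaches from about 350 to 950 mm from the base axis. Payload 17.4 kg.
Tool frame: the origin (TCP) lies between the finger pads; the fingertips stand 14 mm ahead of it and the grasp point (between the pads) lies 5 mm behind it; z points along the fingers, y is the line along which they close (so a half turn about z gives the same grasp; the last joint's range is limited). The gripper opens to 93 mm and grips with 3 to 60 N. Pads are 15 mm wide; open, the fingers measure 128 mm over their backs; the gripper's body (75 mm by 188 mm) begins 65 mm behind the grasp point.
Start: joints at [1.114, 0.116, 1.442, -0, 1.584, -0.038], TCP at [274.507, 616.667, 232.646] pointing down, gripper open.
Joint ranges: [-2.83, 2.83], [-0.83, 2.19], [0.07, 2.5], [-1.14, 4.28], [0.01, 3], [-2.97, 2.97]. Speed limits (rad/s): [1.89, 1.89, 2.22, 3.14, 3.14, 3.14].

### API

Orientations are given as [roll, pitch, yaw] about the fixed x, y, z axes, in that order (R = Rz(yaw) Ry(pitch) Rx(roll)).
In Python, from plant import env, jaws, telemetry, cams gives the robot as it stands. Calls block until the motion is done:
- env.move_to(position, orientation): joint-space move of the TCP to a pose.
- env.move_l(position, rot=None, max_speed=150): straight line of the TCP; rot=None keeps the orientation; max_speed is the mean speed in mm/s.
- env.goto_joints(angles): joint-space move.
- jaws.open_jaws() and jaws.close_gripper(): open the fingers fully, or close them until they stop; the grip force is fixed at half the most.
- env.pause(seconds).
- env.ik(position, orientation): joint angles nearest the present ones, or None.
- telemetry.state(): the state.
- cams.snapshot(name): name is "scene" or "side" or "wrist"; returns (picture, depth): 384x512x3 uint8, blue, green, red; 384x512 float32, mm along the optical axis (not along the pixel's ray), 0 where there is no reading.
- cams.calibration(name): a dict with "mtx" (3x3 intrinsics, pixels), "rvec" (rotation vector, rad) and "tvec" (3), from world to camera coordinates, as OpenCV has them; the wrist camera has in their place "tool_from_camera" (4x4, takes a point from camera to tool coordinates, whose origin is the TCP and whose axes are the flange's). Camera axes: x right, y down, z forward; pixel columns grow to the right and rows downward; lengths in mm; the calibration is good to about 2 mm. A picture is of the moment at which its call begins: read the wrist's pose just before it. calibration takes no time and is no camera call.
A pose or a line that the arm cannot do raises env.Unreachable and nothing moves.
- env.sign_off(): hands the job in; it is judged then, once.
The state is a dict: "t": time; "joint_positions": joint angles; "dq": joint speeds; "effort": joint torques, N m; "tcp_pos": TCP position; "tcp_rot": TCP orientation; "ft_force": force on the tool from outside, world axes, zero at the start; "wrist_torque": the same for the moment, N m; "grip_width": finger opening in mm; "grasp_force": force on a finger pad.
Only numpy, scipy, OpenCV 4.12 (cv2) and the standard library are available. Lean on these libraries where they do the work, as an engineer would, in place of code of your own. Each camera call takes 0.05 s, during which the arm holds its last target. There are 200 camera calls.

### The job

Close the small plywood modelling case with your fingertips: fold its standing springy cover over the tray and, while keeping it pressed down, push it forward by its raised rib until its edge is tucked fully home beneath the retaining lip, so that it stays shut when you let go. Only press and push, gently: do not pinch the cover, do not lift or shove the case, and leave the stick inside and all the other things on the table where they are.

Things in the scene. Friction and masses are not known exactly. Their poses are not given: they have to be found in the camera images.
- case: open plywood case holding a clay block, 186 (x) x 150 (y) x 76 mm, 3.2 kg, loose on the table (an outside push of about 15 N shoves it). Origin at the underside, under the middle of the tray; its own +x points from the hinge side (facing the robot, give or take 0.5 rad) to the lip side, z up. Case walls are 56 mm high; the back board on the lip side is 76 mm high and carries the lip
- cover (a joint): fold angle of the cover, rad: 0 = lying flat over the tray, grows as it opens (about 1.6 to 1.9 at the start, standing up; stop at 2.0). The cover is a plywood panel 5 mm thick and 126 mm wide (along the case's y) that reaches from 4 to 136 mm from the hinge axis. Its hinge is springy: let go when flat, it rises again (holding it down takes about 1 N at the rib) unless its edge is beneath the lip, where it rests against the lip at about 0.03 rad
- slide (a joint): how far the hinge, and the cover with it, has slid along the case's +x in its slotted guides, m: 0 = back, 0.026 = home, at the stop (0 to 0.003 at the start). Sliding takes about 5 N and it stays where it is left. Fold with the slide back, otherwise the edge comes down on top of the lip
- cover_hinge (a point): point on the cover's hinge axis, in the middle of its width; the axis runs along the case's y, 63.5 mm above the table. At slide 0 it lies at x = -80 mm in the case frame
- cover_rib (a point): foot of the raised rib on the outer face of the cover (the face turned to the robot while the cover stands, the upper face once it lies flat), at mid width, on the rib's hinge-side face, 100 mm from the hinge axis. The rib is a wooden strip 70 mm long across the cover, 8 mm thick and 12 mm high. Flat, the cover's upper face is 66 mm above the table
- cover_edge (a point): middle of the cover's free edge, 136 mm from the hinge axis
- lip_edge (a point): middle of the lower front edge of the retaining lip, 68 mm along the case's +x from its origin and 70 mm above the table. The lip is a 6 mm thick, 150 mm wide strip that reaches 20 mm out from the back board towards the hinge; with slide 0 the flat cover ends 12 mm short of it, and home it reaches 14 mm beneath it
- stick: wooden modelling stick, 100 mm long, 10 mm thick, lying loose inside the case near its hinge side; leave it there
- pump_bottle: white pump bottle, 62 mm across, 162 mm tall, beside the case; bystander, origin at the underside
- bowl: clear plastic bowl, 110 mm across, 50 mm tall, beside the case; bystander, origin at the underside
- clay_cup: clay cup, 70 mm across, 60 mm tall, near a hinge-side corner of the case; bystander, origin at the underside
- clay_foot: small waisted clay foot, 60 mm across, 35 mm tall, near the other hinge-side corner; bystander, origin at the underside
- rolling_pin: wooden rolling pin, 290 mm long, 38 mm thick, lying beyond the lip side of the case; bystander, origin on its underside
- sprayer: clear spray bottle with a lilac head, 60 mm across, 160 mm tall; bystander, origin at the underside
There are look-alikes about, which are no part of the job. What is shaped like the case but red is not meant.

How it is judged (in metres and radians):
On the way, in this order (a step that is already met when the one before it is completed fails the run):
1. the cover is folded down over the tray (value of joint cover below 0.15 rad), for 0.1 s.
2. its edge is tucked beneath the lip (value of joint slide above 0.02 m and value of joint cover below 0.06 rad), for 0.2 s.
At the end, for the whole second after the job is handed in: the cover lies flat to within 0.06 rad with its slide past 20 mm of 26 (edge at least 8 mm beneath the lip) and stays so with the hand away; the case is at rest within 25 mm of where it stood, the stick within 40 mm, the rolling pin within 50 mm and every other bystander within 30 mm of its start (all of step 2 and linear speed of case below 0.02 m/s and distance of case from where it was at the start of the episode below 0.025 m and distance of stick from where it was at the start of the episode below 0.04 m and distance of each of pump_bottle, bowl, clay_cup, clay_foot, sprayer from where it was at the start of the episode below 0.03 m and distance of rolling_pin from where it was at the start of the episode below 0.05 m); the robot touches nothing.
It fails at once if the case is lifted more than 8 mm (height (world z) of case above 0.008 m).
It fails at once if the case is shoved more than 25 mm (distance of case from where it was at the start of the episode above 0.025 m).
It fails at once if the cover or case is pinched or pressed with more than 35 N (contact force between the fingers and case above 35 N).
It fails at once if the stick is lifted out of the case (z of stick in the frame of case above 0.045 m).
It fails at once if another thing on the table is pushed, lifted or carried (distance of any of pump_bottle, bowl, clay_cup, clay_foot, sprayer from where it was at the start of the episode above 0.03 m or distance of rolling_pin from where it was at the start of the episode above 0.05 m).
It also fails if it takes over 42 s, if anything falls off the work surface, if the arm or the gripper's body presses on something with over 40 N, if the wrist force passes 120 N, or if a joint passes its speed limit or range.

## Working session

There is one attempt and no reset: what is moved stays moved. The work goes in short steps, each a Python script; the robot and the scene stay as the last script left them, time stands still between calls to the robot, and variables do not carry over. Pictures are saved under pics/ and viewed, at most 10 in all, crops included, and the job is handed in when it is done.

```bash
mkdir -p pics; ls; python3 - <<'E'
from plant import env,jaws,telemetry,cams
import cv2,numpy as np
for n in ("scene","side"):
    p,d=cams.snapshot(n); cv2.imwrite(f"pics/{n}0.png",p); np.save(f"pics/{n}0.npy",d)
    print(n,cams.calibration(n))
print(telemetry.state())
E
```

```text
pics
scene {'mtx': array([[371.35477118,   0.        , 251.21730278],
       [  0.        , 371.35477118, 201.02231019],
       [  0.        ,   0.        ,   1.        ]]), 'rvec': array([ 0.81483341,  2.65792707, -0.93318487]), 'tvec': array([ 416.78079712, -238.40671091, 1301.68264243])}
side {'mtx': array([[465.67641494,   0.        , 262.71272811],
       [  0.        , 465.67641494, 193.40825714],
       [  0.        ,   0.        ,   1.        ]]), 'rvec': array([ 2.26388895, -0.49270866,  0.21824168]), 'tvec': array([-474.03273702,  253.47252258,  839.07373158])}
{'t': 0.1, 'joint_positions': array([ 1.11422933e+00,  1.16440141e-01,  1.44220633e+00,  1.48853429e-05,
        1.58400283e+00, -3.77921043e-02]), 'dq': array([ 0.00026405,  0.0003961 , -0.00055865, -0.00024524, -0.00083222,
       -0.00120546]), 'effort': array([ 2.31700120e-03, -7.22891021e+01, -6.23865724e+01,  7.81175075e-02,
        2.27368710e-02, -1.23987325e-04]), 'tcp_pos': array([274.40618592, 616.5169155 , 231.97268471]), 'tcp_rot': array([-3.14053733e+00, -5.47968050e-05,  2.72281793e+00]), 'ft_force': array([-0.67336104,  0.36327021,  0.08222817]), 'wrist_torque': array([-0.01224812,  0.02144885, -0.00414211]), 'grasp_force': 0.0, 'grip_width': 92.99767776802456}
```

View pics/scene0.png

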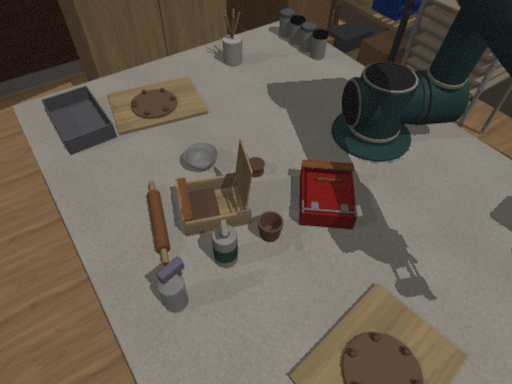

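View pics/side0.png

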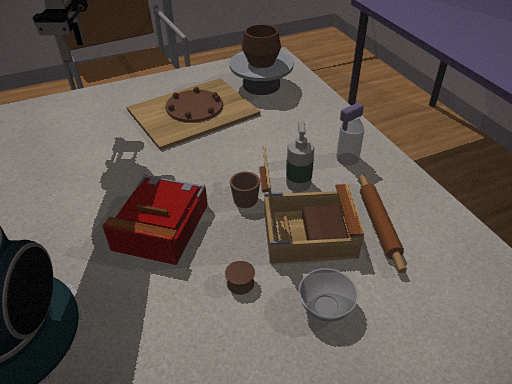

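The look-alikes are the plywood case (scene 213,200; side 313,225) and the red case (scene 328,195; side 158,218). The plywood one fits because it is bare plywood, holds a clay block and has a standing cover. I'll confirm that with a crop and fit the pose from the lip's top and the cover.

```bash
cat > h.py <<'E'
import cv2,numpy as np
from plant import env,jaws,telemetry,cams
def cloud(n,p,d):
    c=cams.calibration(n);R=cv2.Rodrigues(c['rvec'])[0]
    v,u=np.nonzero(d>0);z=d[v,u]
    K=c['mtx'];P=np.stack([(u-K[0,2])*z/K[0,0],(v-K[1,2])*z/K[1,1],z],1)
    return (P-c['tvec'].reshape(1,3))@R, p[v,u]
E
python3 - <<'E'
from h import *
A=[];C=[]
for n in("scene","side"):
    P,c=cloud(n,cv2.imread(f"pics/{n}0.png"),np.load(f"pics/{n}0.npy"));
    d=np.load(f"pics/{n}0.npy");idx=-np.ones(d.shape,int);idx[d>0]=np.arange(len(P))
    pts=dict(scene=[(186,200),(243,175),(203,205),(200,157),(257,166),(270,228),(226,245),(172,290),(160,220)],side=[(348,210),(265,170),(325,222),(312,255),(240,270),(245,188),(300,170),(380,215)])[n]
    for u,v in pts: print(n,(u,v),P[idx[v,u]].round())
    A.append(P);C.append(c)
P=np.vstack(A);c=np.vstack(C);np.savez("pics/c.npz",P=P,c=c,s=np.r_[np.zeros(len(A[0])),np.ones(len(A[1]))])
a=cv2.resize(cv2.imread("pics/scene0.png")[125:275,130:300],None,fx=3,fy=3,interpolation=2)
b=cv2.resize(cv2.imread("pics/side0.png")[125:275,240:380],None,fx=2.5,fy=3,interpolation=2)
cv2.imwrite("pics/crop.png",np.hstack([a[:, :450],b])[:600,:800])
E
```

```text
scene (186, 200) [700. -28.  77.]
scene (243, 175) [549.  23. 132.]
scene (203, 205) [657. -19.  36.]
scene (200, 157) [ 558. -217.    8.]
scene (257, 166) [443. -59.  36.]
scene (270, 228) [534. 134.   6.]
scene (226, 245) [697. 173. 113.]
scene (172, 290) [852. 201. 106.]
scene (160, 220) [780. -38.  36.]
side (348, 210) [693. -50.  76.]
side (265, 170) [529.   7. 196.]
side (325, 222) [655. -29.  37.]
side (312, 255) [593. -85.  18.]
side (240, 270) [440. -72.  35.]
side (245, 188) [550. 164.  17.]
side (300, 170) [669. 116.  68.]
side (380, 215) [774. -61.  37.]
```

View pics/crop.png

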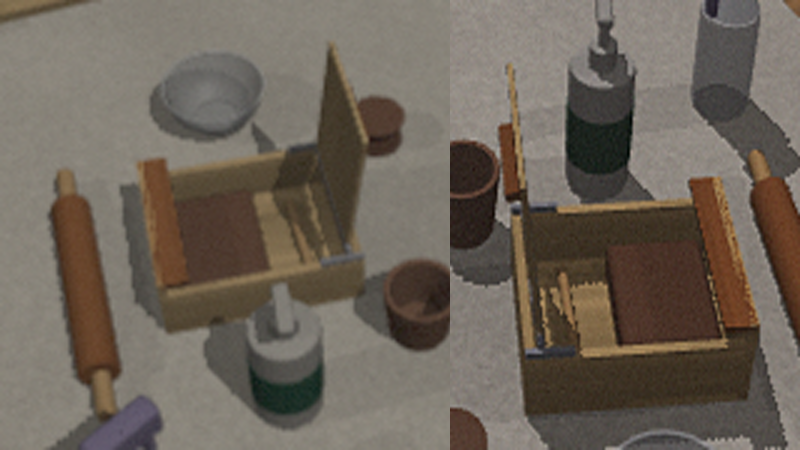

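The crop confirms the plywood case: clay block and stick inside, cover standing on the robot side with its orange rib facing the robot, and orange lip at the far side (crop 165,220 / 720,250). Next I fit the pose.

```bash
python3 - <<'E'
from h import *
f=np.load("pics/c.npz");P,c,s=f['P'],f['c'],f['s']
def box(x0,x1,y0,y1,z0,z1):return (P[:,0]>x0)&(P[:,0]<x1)&(P[:,1]>y0)&(P[:,1]<y1)&(P[:,2]>z0)&(P[:,2]<z1)
for k in(0,1,2):
    m=box(640,760,-130,100,71,82)&((s==k)|(k==2))
    print(k,m.sum(),cv2.minAreaRect(P[m,:2].astype(np.float32)),np.median(P[m,2]))
m=box(640,760,-130,100,71,82);ctr,sz,_=r=cv2.minAreaRect(P[m,:2].astype(np.float32))
b=cv2.boxPoints(r);e=b[1]-b[0];e2=b[2]-b[1];e=e if np.hypot(*e)>np.hypot(*e2) else e2
e/=np.hypot(*e);e*=np.sign(e[1]);yaw=np.arctan2(-e[0],e[1]);ex=np.array([np.cos(yaw),np.sin(yaw)]);ey=np.array([-ex[1],ex[0]])
o=np.array(ctr)-80.5*ex
# rim points
L=np.c_[(P[:,:2]-o)@ex,(P[:,:2]-o)@ey,P[:,2]]
m=(abs(L[:,0])<110)&(abs(L[:,1])<95)&(L[:,2]>50)&(L[:,2]<60)
print("yaw",yaw,"o",o,"rim",np.percentile(L[m],[1,5,50,95,99],axis=0).round(1).tolist())
for k in(0,1):
    m=(L[:,0]<-40)&(L[:,0]>-150)&(abs(L[:,1])<75)&(L[:,2]>85)&(L[:,2]<215)&(s==k)
    Q=L[m];print(k,m.sum(),"y",np.percentile(Q[:,1],[1,50,99]),"zmax",np.percentile(Q[:,2],99))
    for z in range(85,210,10):
        q=Q[(Q[:,2]>=z)&(Q[:,2]<z+10)]
        if len(q):print(z,len(q),np.percentile(q[:,0],[5,50,95]).round(1))
# bystanders extents in case frame
m=(L[:,0]>-230)&(L[:,0]<150)&(abs(L[:,1])<220)&(L[:,2]>12)
H=np.full((20,22),0.)
for x,y,z in L[m]:
    i,j=int((x+230)//20),int((y+220)//20);H[i,j]=max(H[i,j],z)
print("rows x from -230 step20, cols y from -220");print(H.astype(int))
E
```

```text
0 451 ((701.8043823242188, -40.01319122314453), (151.4877471923828, 27.953630447387695), 69.7129898071289) 74.74946232790494
1 720 ((698.2291259765625, -43.61023712158203), (152.96463012695312, 29.15286636352539), 69.89653015136719) 75.73831171444144
2 1171 ((699.57568359375, -42.040382385253906), (156.84823608398438, 30.70829200744629), 69.77395629882812) 75.41868944140928
yaw -0.35301107 o [624.03964233 -14.20953941] rim [[-91.8, -78.1, 50.2], [-89.8, -77.1, 50.9], [-14.7, -17.4, 55.0], [75.7, 76.3, 58.2], [89.7, 78.0, 59.7]]
0 598 y [-59.12183776  10.92336066  65.586184  ] zmax 198.83878480205476
85 42 [-80.  -78.1 -77. ]
95 40 [-80.5 -79.  -77.9]
105 46 [-82.8 -80.3 -79.3]
115 44 [-82.7 -81.3 -80.4]
125 46 [-85.1 -82.4 -81.5]
135 45 [-85.2 -83.6 -82.5]
145 48 [-85.9 -84.6 -83.7]
155 48 [-88.1 -85.7 -84.9]
165 54 [-102.9  -87.   -85.8]
175 59 [-89.1 -88.  -87. ]
185 56 [-93.6 -89.2 -88.4]
195 70 [-94.  -91.6 -89.6]
1 395 y [-66.1097037  -27.25102875  52.96455664] zmax 199.9141926914795
85 17 [-85.6 -84.5 -80.5]
95 8 [-84.6 -82.6 -80.3]
105 12 [-86.6 -84.8 -82.5]
115 10 [-86.8 -85.
[... 1435 characters left out ...]
0  40  40  40  60   0   0 115
  117 133 116 161]
 [ 50  36  52  52   0   0   0  58  39  41  40  40  41  39  57   0   0   0
    0 114  86   0]
 [ 51  52  53  48   0   0   0  77  77  78  78  76  76  78  77   0   0   0
    0   0   0   0]
 [  0   0   0   0   0   0   0  78  79  78  78  78  78  78  78   0   0   0
    0   0   0   0]
 [  0   0   0   0   0   0   0  76  77  78  78  79  78  76  77   0   0   0
    0   0   0   0]
 [  0   0   0   0   0   0   0   0   0   0   0   0   0   0   0   0   0   0
    0   0   0   0]
 [  0   0   0   0   0   0  31  32  34  33  35  35  36  36  37  39  37  27
   29  20   0   0]
 [  0   0   0   0   0   0   0   0   0   0   0   0   0   0   0   0   0   0
    0   0   0   0]]
```

The fit gives yaw -0.353, origin (624, -14), cover angle ≈1.68 and rib at z≈165. I'll close the fingers and approach from the robot side, with the tips just below rib height.

```bash
cat >> h.py <<'E'
yaw=-0.353;o=np.array([624.,-14.2]);ex=np.array([np.cos(yaw),np.sin(yaw)]);ey=np.array([-ex[1],ex[0]])
HALF=7.5
RPY=[np.pi,0,yaw+np.pi]
def tcp(xf,zt,y=0):  # front face of finger (case x), tip height
    q=o+ex*(xf-HALF)+ey*y; return [q[0],q[1],zt+14]
def force():
    f=telemetry.state()['ft_force']; return np.array([f[:2]@ex,f[:2]@ey,f[2]])
def arc(th,xh=-80):
    c,s=np.cos(th),np.sin(th)
    x=min(100*c-14.5*s,108*c-14.5*s,88*c-2.5*s)
    return xh+x,63.5+88*s+2.5*c
E
python3 - <<'E'
from h import *
p=tcp(-135,250);print(env.ik(p,RPY),env.ik(p,[np.pi,0,yaw]))
jaws.close_gripper()
env.move_to(p,RPY)
env.move_l(tcp(-118,arc(1.68)[1]),max_speed=120)
s=telemetry.state();print(s['t'],s['tcp_pos'],tcp(-118,arc(1.68)[1]),s['tcp_rot'],s['grip_width'],force())
p,_=cams.snapshot("side");q,_=cams.snapshot("wrist")
cv2.imwrite("pics/a.png",np.hstack([cv2.resize(p[100:300,180:380],(400,400)),cv2.resize(q,(400,400))]))
E
```

```text
[ 0.01949521 -0.29634661  1.77648014  0.          1.66145912 -1.19830111] [ 1.94952129e-02 -2.96346609e-01  1.77648014e+00 -4.44089210e-16
  1.66145912e+00  1.94329154e+00]
4.7583 [506.50441441  29.24741551 165.4889446 ] [np.float64(506.23835587885117), np.float64(29.187154480144162), np.float64(164.70333491283102)] [3.14122285e+00 9.33319406e-04 2.78865564e+00] 0.4495243045810324 [ 0.42443477  1.02272976 -0.16534852]
```

View pics/a.png

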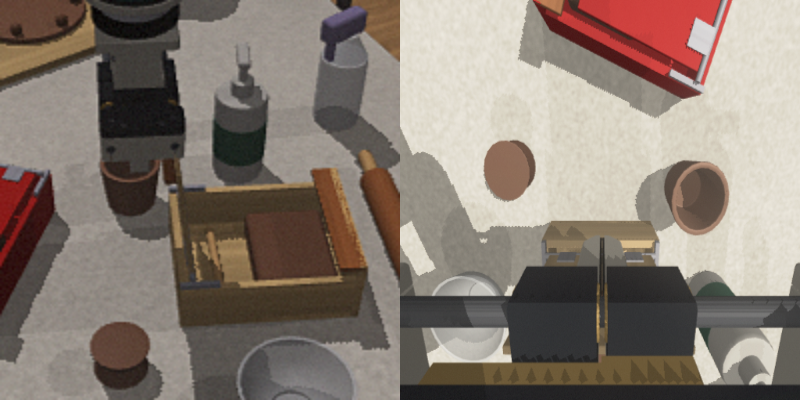

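The view shows the closed fingers just behind the rib with nothing touching (side crop 172,165). Both hinge-side clay things are clear. Folding along the arc now with force checks.

```bash
python3 - <<'E'
from h import *
b=force()
for th in np.r_[1.68,np.arange(1.5,0.05,-0.2),0.05]:
    x,z=arc(th); env.move_l(tcp(x,z),max_speed=60)
    f=force()-b; print(round(th,2),f.round(1),round(telemetry.state()['t'],1))
    if np.linalg.norm(f)>10: print("STOP");break
p,_=cams.snapshot("side");q,_=cams.snapshot("scene")
cv2.imwrite("pics/b.png",np.hstack([cv2.resize(p[120:280,230:390],(400,400)),cv2.resize(q[120:280,130:290],(400,400))]))
E
```

```text
1.68 [-0.3  0.2  0.5] 5.2
1.5 [-0.7  0.1  1.6] 5.7
1.3 [-1.3  0.3  0. ] 6.2
1.1 [-1.9  0.2  0. ] 6.7
0.9 [-1.1 -0.5 -0.6] 7.2
0.7 [-0.4 -0.   0.7] 7.6
0.5 [-0.2  0.5  0.3] 8.1
0.3 [-1.8 -0.7  1.4] 8.5
0.1 [-0.7 -0.2  0.5] 8.9
0.05 [-0.5  0.1  1.5] 9.2
```

View pics/b.png

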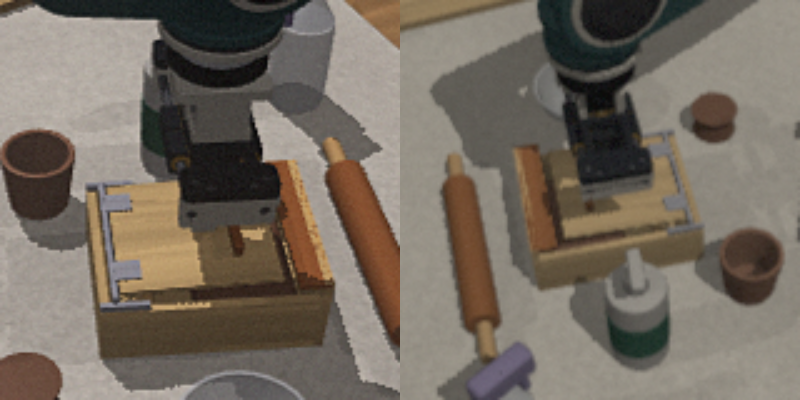

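The cover lies nearly flat (side crop 150,230), with a gap still open before the lip. Next I press to about 4 N, then push forward against the rib while holding that press.

```bash
python3 - <<'E'
from h import *
b0=np.array([0.42,1.02,-0.17])
x,z=arc(0.05)
def avg():
    r=[]
    for _ in range(4): r.append(force());env.pause(0.02)
    return np.mean(r,0)-b0
def st(): 
    s=telemetry.state();q=s['tcp_pos'];return round((q[:2]-o)@ex+HALF,1),round(q[2]-14,1),round(s['t'],1)
f=avg()
while f[2]<4 and z>60:
    z-=1;env.move_l(tcp(x,z),max_speed=20);f=avg();print("press",round(z,1),f.round(1),st())
x0=x
while x<x0+50:
    x+=2;env.move_l(tcp(x,z),max_speed=25);f=avg();print("push",round(x,1),round(z,1),f.round(1),st())
    if f[2]<3:z-=0.5
    elif f[2]>6.5:z+=0.5
    if -f[0]>11 or f[2]>14: print("STOP");break
    if telemetry.state()['t']>28:break
E
```

```text
press 69.4 [-0.2 -0.7  1.1] (np.float64(7.8), np.float64(69.5), 9.7)
press 68.4 [ 0.  -1.   1.3] (np.float64(7.8), np.float64(68.4), 10.0)
press 67.4 [ 0.5 -0.1  0.9] (np.float64(7.7), np.float64(67.3), 10.3)
press 66.4 [-0.1 -0.7  1.2] (np.float64(7.7), np.float64(66.3), 10.6)
press 65.4 [-1.5 -1.2  4.6] (np.float64(7.8), np.float64(65.6), 10.9)
push 9.8 65.4 [-3.1 -1.4  5.3] (np.float64(9.8), np.float64(65.5), 11.3)
push 11.8 65.4 [-2.8 -0.8  5.1] (np.float64(11.8), np.float64(65.4), 11.6)
push 13.8 65.4 [-2.6 -1.1  5.2] (np.float64(13.8), np.float64(65.4), 11.9)
push 15.8 65.4 [-2.6 -1.1  5.3] (np.float64(15.9), np.float64(65.4), 12.2)
push 17.8 65.4 [-1.6 -1.2  4.9] (np.float64(17.9), np.float64(65.4), 12.5)
push 19.8 65.4 [-1.6 -1.1  4.2] (np.float64(19.9), np.float64(65.4), 12.8)
push 21.8 65.4 [-3.4 -1.3  4.7] (np.float64(21.8), np.float64(65.4), 13.2)
push 23.8 65.4 [-3.6 -0.9  4.4] (np.float64(23.8), np.float64(65.4), 13.5)
push 25.8 65.4 [-3.7 -1.   4.1] (np.float64(25.8), np.float64(65.4), 13.8)
push 27.8 65.4 [-3.6 -1.2  4.2] (np.float64(27.8), np.float64(65.4), 14.1)
push 29.8 65.4 [-3.4 -1.5  3.8] (np.float64(29.8), np.float64(65.4), 14.4)
push 31.8 65.4 [-3.8 -1.3  3.7] (np.float64(31.8), np.float64(65.4), 14.7)
push 33.8 65.4 [-3.5 -1.2  4. ] (np.float64(33.8), np.float64(65.5), 15.1)
push 35.8 65.4 [-3.9 -1.2  4.4] (np.float64(35.8), np.float64(65.5), 15.4)
push 37.8 65.4 [-3.6 -1.5  4.1] (np.float64(37.8), np.float64(65.4), 15.7)
push 39.8 65.4 [-3.5 -1.3  4.4] (np.float64(39.8), np.float64(65.5), 16.0)
push 41.8 65.4 [-3.7 -1.7  4.1] (np.float64(41.8), np.float64(65.4), 16.3)
push 43.8 65.4 [-4.9 -1.   4.6] (np.float64(43.6), np.float64(65.4), 16.6)
push 45.8 65.4 [-15.4  -1.3   6.6] (np.float64(44.4), np.float64(64.8), 17.0)
STOP
```

The push ended at the stop after about 25 mm of travel on the rib. I'll back off, lift away and check.

```bash
python3 - <<'E'
from h import *
env.move_l(tcp(38,66),max_speed=40)
env.move_l(tcp(36,110),max_speed=80)
env.move_l(tcp(-60,240),max_speed=150)
env.move_to(tcp(-200,260),RPY)
A=[];I={}
for n in("scene","side"):
    p,d=cams.snapshot(n);P,c=cloud(n,p,d);A.append(P);I[n]=p
P=np.vstack(A);L=np.c_[(P[:,:2]-o)@ex,(P[:,:2]-o)@ey,P[:,2]]
m=(P[:,0]>640)&(P[:,0]<760)&(P[:,1]>-130)&(P[:,1]<100)&(P[:,2]>71)&(P[:,2]<82)&(L[:,0]>62)
print(cv2.minAreaRect(P[m,:2].astype(np.float32)))
for x in range(-80,70,10):
    q=L[(L[:,0]>x)&(L[:,0]<x+10)&(abs(L[:,1])<55)&(L[:,2]<95)];print(x,len(q),np.median(q[:,2]).round(1) if len(q) else 0,end='; ')
print(telemetry.state()['t'],force())
cv2.imwrite("pics/e.png",np.hstack([cv2.resize(I["side"][120:280,230:390],(400,400)),cv2.resize(I["scene"][120:280,130:290],(400,400))]))
E
```

```text
((698.1524047851562, -41.937583923339844), (156.6856231689453, 34.25357437133789), 69.66320037841797)
-80 177 7.3; -70 149 7.6; -60 331 64.7; -50 299 66.4; -40 308 66.5; -30 318 66.2; -20 310 66.6; -10 316 67.0; 0 320 67.1; 10 315 67.7; 20 321 67.9; 30 320 68.1; 40 361 69.3; 50 284 69.2; 60 349 69.7; 19.95 [0.70495098 0.27459718 0.27122417]
```

View pics/e.png

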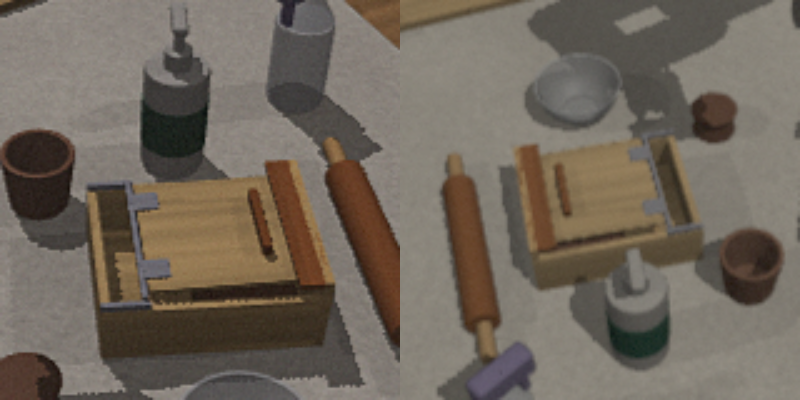

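The cover stays shut with its edge beneath the lip (slope ≈0.03 rad, hinge slid forward). The case hasn't moved beyond measurement error, and the bystanders look to be where they stood.

```bash
python3 -c "
from h import *
print(env.sign_off())"
```

```text
the job is handed in; nothing more can be done
None
```

The plywood case is shut and the job is handed in: the cover stays down on its own at about 0.03 rad, its edge is tucked beneath the lip after a push to the slide's stop, and the case and the things around it look undisturbed.

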